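# Square up the label guide and lock it

### The job

Set the labelling jig for straight labels: push the long free end of the flat aluminium guide bar away from you so that it swings on the brass pivot pin until it lies flush against the red stop, keeping it flat on the board with the pin in its notch all the way. Then plug the blue block, foot down and fully home, into the square socket that the bar has uncovered, so that the bar cannot swing back, and let go. Leave the jars, the calculator and the marker where they are.

Things in the scene. Friction and masses are not known exactly. Their poses are not given: they have to be found in the camera images.
- jig: Plywood board, 100 (x) x 180 (y) x 20 mm thick, fixed to the counter; origin at the centre of its underside, x away from the robot, y left, z up (yaw within 0.1 rad). On top: pivot pin, socket, and a red stop block 9 x 34 x 16 mm high, centred 80 mm from the pin in +y, its bar-side face (towards -x) 4.5 mm past the pin axis in +x.
- pin (a point): Foot of the upright brass pivot pin, on the pin's axis at the board's top face; the pin is 10 mm in diameter and rises 26 mm above the board. Fixed to the board, same axes as the jig.
- guide: Loose flat aluminium bar, 12 mm thick, 0.15-0.35 kg, lying on the board. Origin: underside, on the pin axis when the pin is at its notch bottom. It spans x -24 to +4 mm, y -55 to +100 mm (+y: long free end). Notch at y = 0 in the +x edge, 13 wide, 9 mm deep, open to +x. Starts turned 0.4-0.65 rad counter-clockwise from the jig, long end towards the robot; flush with the stop, its axes match the jig's.
- guide_end (a point): Middle of the end face of the bar's long free end, half-way up: x -10, y +100, z +6 mm in the bar's frame. The bar's centre of mass is at y = +22 mm; only a push towards its +x side keeps it against the pin, as the notch is open.
- socket (a point): Centre of the mouth of the square socket in the board's top face: 26.5 x 26.5 mm, 16 mm deep, sides parallel to the jig's x and y, blue painted rim. It lies 43.5 mm from the pin in -x and 60 mm in +y of the jig. Same axes as the jig.
- plug_head (a point): Centre of the head of the loose blue block plug (0.1 kg), where to grip it; z up. Head 34 x 34 x 44 mm high; under it a square foot 24 x 24 x 14 mm long, so this point is 36 mm above the foot's bottom. Sides along x and y. Stands on its foot on the counter. Fully home, the head rests on the board with this point 22 mm above the board's top, 2.5 mm clear of the swung bar's robot-side edge.
- plug_foot (a point): Centre of the bottom face of the plug's foot, 36 mm below the centre of the head. Fixed things near its way: two clip-top jars, 134 mm high and 90 mm across, just beyond the board and beyond that, 60 mm or more to the left of the plug; an open crate, up to 230 mm high, 40 mm or more to its right. Carry the plug over the jars.
- honey_jar: Jar with light yellow lid, 60 mm diameter, 92 mm high; bystander. Origin at its underside.
- plum_jar: Purple jar with grey lid, 70 mm diameter, 86 mm high; bystander. Origin at its underside.
- calc: Pocket calculator, 68 x 115 x 13 mm; bystander. Origin at its underside.
- red_marker: Fat marker with red cap, 17 x 125 x 17 mm; bystander. Origin at its underside.
Mind the look-alikes: they are no part of the job. There is more than one size of the part that bears plug_head; the job needs the middle-sized.

How it is judged:
By the outcome, as a careful person would: the job done as asked, in the order asked, and still so for the second after the job is handed in, with the robot touching nothing.
It also fails if it takes over 61 s, if anything falls off the work surface, if the arm or the gripper's body presses on something with over 40 N, if the wrist force passes 120 N, or if a joint passes its speed limit or range.

### The arm

A 7-joint arm with a two-finger parallel gripper is mounted at the origin on a cart in front of the work surface, level with it; the furniture and walls round the work are solid. World frame = base frame: x ahead of the robot, y to its left, z up, the work surface at z = 0. Lengths are in m, angles in rad, forces in N, time in s.
With the tool pointing down it reaches from about 0.425 to 0.95 m from the base axis. Payload 4.7 kg.
Tool frame: the origin (TCP) lies midway between the tips of the shut fingers; the grasp point (between the pads) lies 19 mm behind it; z points along the fingers, y is the line along which they close (so a half turn about z gives the same grasp; the last joint's range is limited). The gripper opens to 85 mm and grips with 20 to 120 N. Pads are 22 mm wide; open, the fingers measure 114 mm over their backs; the gripper's body (76 mm by 85 mm) begins 54 mm behind the grasp point. The pads swing forward as they close: fully open they stand 13 mm farther back than shut.
Start: joints at [-0.029, 0.469, -0.049, 1.532, 0.024, 1.141, -0.082], TCP at [0.675, 0, 0.231] pointing down, gripper open.
Joint ranges: [-2.59, 2.59], [-0.33, 1.99], [-1.39, 1.29], [0.1, 2.45], [-1.04, 4.18], [0.21, 1.99], [-2.66, 2.66]. Speed limits (rad/s): [2.57, 2.57, 3.14, 3.14, 3.14, 3.14, 3.14].

### API

Orientations are given as a 3x3 rotation matrix whose columns are the frame's x, y, z axes.
In Python, from cell import ctrl, imaging, nets gives the robot as it stands. The module is installed in compiled form; this text tells all that it offers.
- The arm moves only by the tool carry_out, never from a script. Its argument "series" is text: rows parted by semicolons, each of 5 numbers parted by spaces: the finger opening in cm, from 0 to 8.54, then the shift along the tool's x, y, z in cm, then the turn about the tool's z in rad. A call has 1 to 5 rows; each row is the pose to reach, as a shift and turn from the pose commanded when the call began, along the tool's axes at that moment; what a row does not reach only later rows make up. A row lasts 1/12 s, in which the tool goes at most 41.7 mm and 7.16 degrees, less where a joint would pass 70% of its speed; a pose out of reach is approached as far as the arm can. A call with a gripper value outside its range is refused whole. The fingers move at their own pace and stop on an object; "grip_force" is the grip in N (left out, the last holds). Time passes only in rows, so rows that repeat a pose let the fingers close. It gives the time, the measured TCP pose, the force, the opening and the grip force at its end, in the units of the state.
- ctrl.read_state(): the state, without advancing time (a new reading comes with each control period).
- imaging.snapshot(name): name is "scene" or "side" or "wrist"; returns the picture (420x560x3 uint8, red, green, blue); there is no depth.
- imaging.calibration(name): a dict with "vertical_fov" (degrees; the focal length in pixels is half the picture's height over the tangent of half this angle, whatever the lens; pixels are square), "cx", "cy" (the principal point, pixels), "rvec" (rotation vector, rad) and "tvec" (3), from world to camera coordinates, as OpenCV has them; the wrist camera has in their place "T_tool_cam" (4x4, takes a point from camera to tool coordinates, whose origin is the TCP and whose axes are the flange's). Camera axes: x right, y down, z forward; pixel columns grow to the right and rows downward; lengths in m; the calibration is good to about 2 mm. The wrist camera is an equidistant fisheye: a pixel r from the principal point sees the ray r / f radians off the axis. A picture is of the moment at which its call begins: read the wrist's pose just before it. calibration takes no time and is no camera call.
- ctrl.close_job(): hands the job in; it is judged then, once.
Trained networks look in the newest picture that a camera, given by its name, has taken for a name from the list of things; names that differ only in an ending like _2 or _b are one class to them, and where a whole thing is asked for, a point or a joint stands for the part that bears it (a point fixed in the world has none). Each returns a list of dicts, best first, with "conf" (0 to 1); they miss things now and then, are a little off and sometimes report something else, mostly with a low value. They report only what shows in the picture. A call takes as long as a camera call. They do not tell look-alikes from the thing itself.
- nets.find_in(camera, name): "location" ([x, y, z] in m, in the coordinates of the camera as it stood for that picture, good to about 4 mm: the middle of the surface that is visible of it).
- nets.silhouettes(camera, name): "region" (420x560 bool, what is visible of it).
The state is a dict: "time_s": time; "joint_positions": joint angles; "dq": joint speeds; "joint_efforts": joint torques, N m; "ee_pos": TCP position; "tcp_rot": TCP orientation; "wrist_force": force on the tool from outside, world axes, zero at the start; "moment": the same for the moment, N m; "width": opening from 0.0 (shut) to 1.0 (fully open); "gripper_force": force on a finger pad.
Only numpy, scipy, OpenCV 4.12 (cv2) and the standard library are available. Lean on these libraries where they do the work, as an engineer would, in place of code of your own. Each camera call takes 0.05 s, during which the arm holds its last target. There are 200 camera calls.

## Working session

There is one attempt and no reset: what is moved stays moved. The work goes in short steps, Python scripts to look and compute and a tool call to move; the robot and the scene stay as the last step left them, time stands still between calls to the robot, and variables do not carry over. Pictures are saved under pics/ and viewed, at most 10 in all, crops included, and the job is handed in when it is done.

Besides the shell and the picture viewer there is one more tool, called as a command line: name --argument value ..., lists and objects as JSON in quotes. carry_out: Moves the arm, as the interface text tells. Its arguments: {"type":"object","properties":{"series":{"type":"string"},"grip_force":{"type":"number"}},"required":["series"]}

```bash
mkdir -p pics
cat > h.py <<'E'
import numpy as np, cv2
from cell import ctrl, imaging, nets
def K(n):
    c=imaging.calibration(n); f=210/np.tan(np.radians(c["vertical_fov"])/2); return c,f
def snap(n,fn=None):
    im=imaging.snapshot(n)
    if fn: cv2.imwrite("pics/"+fn,im[:,:,::-1])
    return im
def campose(n,st=None):
    c,f=K(n)
    if n=="wrist":
        st=st or ctrl.read_state(); T=np.eye(4);T[:3,:3]=st["tcp_rot"];T[:3,3]=st["ee_pos"]
        return T@np.array(c["T_tool_cam"])
    R=cv2.Rodrigues(np.array(c["rvec"],float))[0]; T=np.eye(4); T[:3,:3]=R.T; T[:3,3]=-R.T@np.array(c["tvec"],float).ravel(); return T
def px2w(n,u,v,z,st=None):
    c,f=K(n);T=campose(n,st);x,y=u-c["cx"],v-c["cy"]
    if n=="wrist":
        r=np.hypot(x,y)+1e-9;t=r/f;d=np.array([x/r*np.sin(t),y/r*np.sin(t),np.cos(t)])
    else: d=np.array([x/f,y/f,1.])
    d=T[:3,:3]@d; return T[:3,3]+d*(z-T[2,3])/d[2]
def w2px(n,p,st=None):
    c,f=K(n);T=campose(n,st);q=T[:3,:3].T@(np.array(p,float)-T[:3,3])
    if n=="wrist":
        r=np.hypot(q[0],q[1])+1e-12;t=np.arctan2(r,q[2]);return np.array([c["cx"]+f*t*q[0]/r,c["cy"]+f*t*q[1]/r])
    return np.array([c["cx"]+f*q[0]/q[2],c["cy"]+f*q[1]/q[2]])
def cam2w(n,p,st=None): return (campose(n,st)@np.r_[p,1])[:3]
E
python3 - <<'E'
from h import *
np.set_printoptions(precision=4,suppress=True)
st=ctrl.read_state();print(st["tcp_rot"],st["ee_pos"],st["time_s"])
a=snap("scene","s0.png");
for n in ["jig","guide","plug_head","honey_jar","plum_jar","calc","red_marker"]:
    for d in nets.find_in("scene",n): 
        p=cam2w("scene",d["location"]);print("scene",n,round(d["conf"],2),p,w2px("scene",p))
b=snap("wrist","w0.png")
for n in ["jig","guide","plug_head"]:
    for d in nets.find_in("wrist",n):
        p=cam2w("wrist",d["location"],st);print("wrist",n,round(d["conf"],2),p,w2px("wrist",p,st))
snap("side","d0.png")
print(campose("scene"),campose("side"),campose("wrist"))
E
```

```text
[[-0.0001  1.     -0.0019]
 [ 1.      0.0001 -0.    ]
 [-0.     -0.0019 -1.    ]] [0.6744 0.     0.2303] 0.0
scene jig 0.94 [ 0.4611 -0.0158  0.0196] [224.3945 231.7847]
scene guide 0.61 [ 0.4929 -0.016   0.0375] [235.6833 232.3171]
scene plug_head 0.93 [ 0.7093 -0.1594  0.0807] [300.1015 310.1762]
scene plug_head 0.6 [ 0.4764 -0.1701  0.0594] [199.4923 281.9414]
scene honey_jar 0.85 [0.4722 0.1913 0.0675] [260.6749 157.3754]
scene plum_jar 0.68 [0.4691 0.2729 0.0681] [271.6279 133.6597]
wrist jig 0.94 [0.478  0.0191 0.0218] [120.7572 168.7265]
wrist guide 0.79 [0.4854 0.0109 0.0286] [124.1394 176.3523]
wrist plug_head 0.94 [ 0.7046 -0.1325  0.0785] [313.1844 312.827 ]
wrist plug_head 0.92 [ 0.6049 -0.1542  0.0409] [229.1374 308.9294]
wrist plug_head 0.63 [ 0.4681 -0.1504  0.0337] [130.9796 297.1238]
wrist plug_head 0.44 [0.4765 0.0195 0.019 ] [120.7477 168.0386]
[[ 0.9315  0.299  -0.2069  0.843 ]
 [ 0.3635 -0.7803  0.5088 -0.5632]
 [-0.0093 -0.5492 -0.8356  1.1674]
 [ 0.      0.      0.      1.    ]] [[-0.8808  0.4126 -0.2324  0.7884]
 [ 0.4735  0.7636 -0.4389  0.5365]
 [-0.0037 -0.4966 -0.868   0.8921]
 [ 0.      0.      0.      1.    ]] [[ 1.     -0.0014 -0.0001  0.6749]
 [-0.0014 -0.9564 -0.2919  0.0747]
 [ 0.0003  0.2919 -0.9565  0.3739]
 [ 0.      0.      0.      1.    ]]
```

View pics/s0.png

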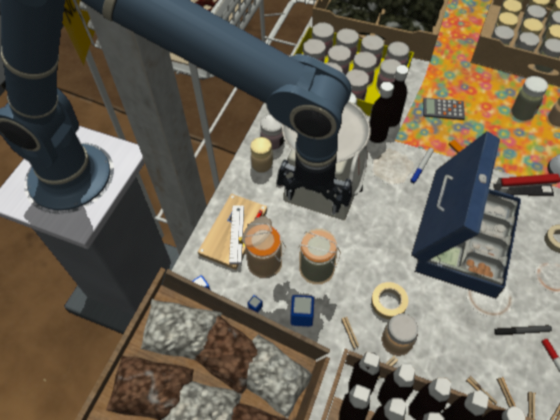

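View pics/w0.png

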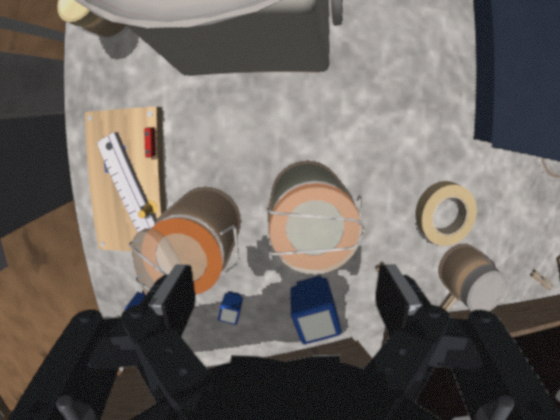

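View pics/d0.png

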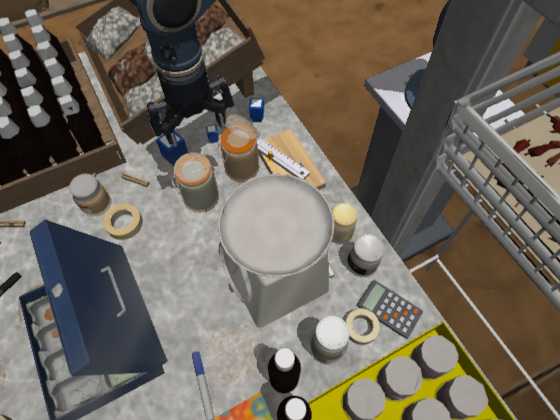

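The wrist view shows the board (125,180), bar from (110,140) to (148,225) with the pin at about (146,211), and the red stop at (150,142). Orange-lid jars are at (185,255) and (315,225). Three blue blocks could be the plug: large at wrist (315,310), small at (230,308) and one at (135,300). In the side view they are at (172,147), (212,133) and (257,110). I'll compare their sizes.

Run:
```python
from h import *
np.set_printoptions(precision=4,suppress=True)
for cam in ["side","scene"]:
    snap(cam)
    for d in nets.silhouettes(cam,"plug_head"):
        m=d["region"];ys,xs=np.where(m);print(cam,round(d["conf"],2),m.sum(),xs.min(),xs.max(),ys.min(),ys.max(), "centre@z.03",px2w(cam,xs.mean(),ys.mean(),.03), "low row->z0",px2w(cam,xs[ys>=ys.max()-1].mean(),ys.max(),0))
def pred(cam,c,h,top):
    P=[w2px(cam,[c[0]+a*h,c[1]+b*h,z]) for a in(-1,1) for b in(-1,1) for z in(top-.044*h/.017,top)]
    P=np.array(P);return P.min(0),P.max(0)
for c in [(.705,-.145),(.605,-.154),(.472,-.16)]: print(c,pred("side",c,.017,.058))
a=cv2.imread("pics/d0.png")[70:190,130:290];b=cv2.imread("pics/w0.png")[255:345,90:350]
cv2.imwrite("pics/c1.png",np.vstack([cv2.resize(a,(780,585))[:, :780]]))
```

```text
side 0.74 584 156 187 132 164 centre@z.03 [ 0.7091 -0.1656  0.03  ] low row->z0 [ 0.7222 -0.1424  0.    ]
side 0.72 181 206 218 124 142 centre@z.03 [ 0.6045 -0.1611  0.03  ] low row->z0 [ 0.6088 -0.1578  0.    ]
side 0.67 291 249 263 98 121 centre@z.03 [ 0.474  -0.1782  0.03  ] low row->z0 [ 0.4781 -0.1648  0.    ]
scene 0.85 716 291 314 295 326 centre@z.03 [ 0.7074 -0.14    0.03  ] low row->z0 [ 0.7181 -0.1617  0.    ]
scene 0.77 191 247 262 296 312 centre@z.03 [ 0.6048 -0.1635  0.03  ] low row->z0 [ 0.6086 -0.1691  0.    ]
scene 0.54 113 193 209 276 289 centre@z.03 [ 0.4709 -0.1583  0.03  ] low row->z0 [ 0.4821 -0.1582  0.    ]
(0.705, -0.145) (array([164.7987, 138.2129]), array([187.1954, 164.9172]))
(0.605, -0.154) (array([202.4437, 120.1098]), array([223.2265, 146.4056]))
(0.472, -0.16) (array([250.7186,  98.9621]), array([269.5666, 124.765 ]))
```

View pics/c1.png

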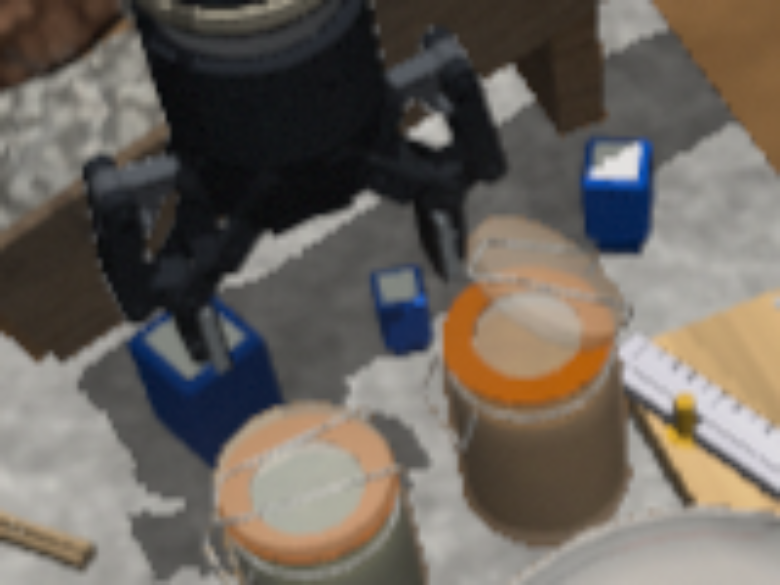

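The three candidates are the large block at (205,370), the small one at (400,310) and the third at (618,195) in the crop. The third is about 34 mm wide (14 px facing the camera), so it is the middle size, and it stands upright at about (0.47,-0.16). Next I'll locate the jig geometry.

Run:
```python
from h import *
np.set_printoptions(precision=4,suppress=True)
st=ctrl.read_state(); snap("wrist")
a=cv2.imread("pics/w0.png")[90:320,70:270]; cv2.imwrite("pics/c2.png",cv2.resize(a,(520,598),interpolation=cv2.INTER_CUBIC))
for u,v,z in [(86,110,.02),(160,107,.02),(98,247,.02),(147,212,.046),(150,142,.036)]: print(u,v,px2w("wrist",u,v,z,st))
m=nets.silhouettes("wrist","guide")[0]["region"];ys,xs=np.where(m)
W=np.array([px2w("wrist",x,y,.032,st)[:2] for x,y in zip(xs,ys)])
r=cv2.minAreaRect(W.astype(np.float32));print(r,cv2.boxPoints(r))
```

```text
86 110 [0.4323 0.0945 0.02  ]
160 107 [0.5347 0.0878 0.02  ]
98 247 [ 0.424 -0.085  0.02 ]
147 212 [ 0.5197 -0.0276  0.046 ]
150 142 [0.527  0.0496 0.036 ]Traceback (most recent call last):
  File "<stdin>", line 7, in <module>
  File "h.py", line 16, in px2w
    c,f=K(n);T=campose(n,st);x,y=u-c["cx"],v-c["cy"]
               ~~~~~~~^^^^^^
  File "h.py", line 10, in campose
    c,f=K(n)
        ~^^^
  File "h.py", line 4, in K
    c=imaging.calibration(n); f=210/np.tan(np.radians(c["vertical_fov"])/2); return c,f
ValueError: time passes only in moves, steps and waits
```

View pics/c2.png

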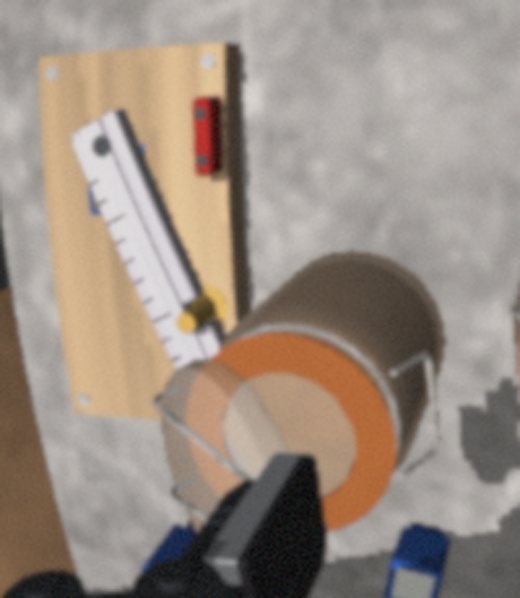

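The crop shows the pin top near wrist pixel (142,214), the bar's long-end top corners at (98,141) and (116,132), the stop at (149,143), and the jar lid at (180,255). I'll turn these into numbers for the push.

```bash
python3 - <<'E'
s=open('h.py').read()
s=s.replace('def K(n):\n    c=imaging.calibration(n);','_C={n:imaging.calibration(n) for n in("scene","side","wrist")}\ndef K(n):\n    c=_C[n];')
open('h.py','w').write(s)
E
python3 - <<'E'
from h import *
np.set_printoptions(precision=4,suppress=True)
st=ctrl.read_state(); print(st["time_s"],st["ee_pos"])
P=lambda u,v,z:px2w("wrist",u,v,z,st)
print("pin",P(142,214,.046),"c1",P(97.7,140.8,.032),"c2",P(116.2,132.3,.032),"stop",P(148.8,142.7,.036),"jar",P(179.6,255,.134),"jar2",P(315,228,.134))
pin=P(142,214,.046)[:2]; mid=(P(97.7,140.8,.032)+P(116.2,132.3,.032))[:2]/2
d=mid-pin; th=np.arctan2(-d[0],d[1])-np.arctan2(10,100); print("bar yaw from end",th,np.linalg.norm(d))
d=(P(116.2,132.3,.032)-P(97.7,140.8,.032))[:2];print("from end face",np.arctan2(d[1],d[0]))
for t in np.linspace(th,-.05,6):
    R=np.array([[np.cos(t),-np.sin(t)],[np.sin(t),np.cos(t)]]); print(round(t,3),"contact y75",pin+R@[-.024,.075],"tcp",pin+R@[-.0395,.075])
E
```

```text
0.95 [0.675  0.     0.2314]
pin [ 0.513 -0.03   0.046] c1 [0.4552 0.0555 0.032 ] c2 [0.4822 0.0634 0.032 ] stop [0.5255 0.0489 0.036 ] jar [ 0.5861 -0.0381  0.134 ] jar2 [ 0.6985 -0.0134  0.134 ]
bar yaw from end 0.36081033006243407 0.0998159320909029
from end face 0.28317266996893137
0.361 contact y75 [0.4641 0.0317] tcp [0.4496 0.0262]
0.279 contact y75 [0.4693 0.0355] tcp [0.4544 0.0312]
0.196 contact y75 [0.4748 0.0389] tcp [0.4596 0.0359]
0.114 contact y75 [0.4806 0.0418] tcp [0.4652 0.04  ]
0.032 contact y75 [0.4866 0.0442] tcp [0.4711 0.0437]
-0.05 contact y75 [0.4928 0.0461] tcp [0.4773 0.0469]
```

carry_out --series "0 0.5 -4 0 -0.09; 0 1 -8 0 -0.18; 0 1.5 -12 1 -0.27; 0 2 -16 2 -0.36; 0 2.5 -20 3 -0.36" --grip_force 40

```text
time_s: 1.37
ee_pos: [0.4732, 0.0252, 0.2011]
tcp_rot: [[-0.355, 0.935, 0.001], [0.935, 0.355, 0.0], [-0.0, 0.001, -1.0]]
wrist_force: [0.1, -0.5, 0.6]
width: 0.3
gripper_force: 0.0
```

```bash
cat >> h.py <<'E'
def to(p,yawturn=0):
    st=ctrl.read_state();R=np.array(st["tcp_rot"]);print("t",st["time_s"],"tcp",np.round(st["ee_pos"],4),"toolx yaw",round(float(np.arctan2(R[1,0],R[0,0])),3),"w",round(st["width"],3),"F",np.round(st["wrist_force"],1),"shift cm",np.round(R.T@(np.array(p)-st["ee_pos"])*100,2))
E
python3 - <<'E'
from h import *
to([.437,.025,.2]);to([.437,.025,.025])
E
```

```text
t 1.3667 tcp [0.4732 0.0252 0.2011] toolx yaw 1.934 w 0.3 F [ 0.1 -0.5  0.6] shift cm [ 1.26 -3.39  0.11]
t 1.3667 tcp [0.4732 0.0252 0.2011] toolx yaw 1.934 w 0.3 F [ 0.1 -0.5  0.6] shift cm [ 1.27 -3.41 17.61]
```

carry_out --series "0 1.3 -3.4 0 0; 0 1.3 -3.4 0 0"

```text
time_s: 1.53
ee_pos: [0.4304, 0.0249, 0.1997]
tcp_rot: [[-0.354, 0.935, -0.008], [0.935, 0.354, -0.002], [0.001, -0.008, -1.0]]
wrist_force: [-0.1, -0.5, -0.4]
width: 0.012
gripper_force: 0.0
```

Run:
```python
from h import *
np.set_printoptions(precision=4,suppress=True)
to([.437,.025,.025])
import pickle;st=ctrl.read_state();pickle.dump(st,open('st1.p','wb'));im=snap("wrist","w1.png")
print(w2px("wrist",[.513,-.03,.02],st),w2px("wrist",[.4726,.031,.02],st),w2px("wrist",[.472,-.16,.058],st))
```

```text
t 1.5333 tcp [0.4304 0.0249 0.1997] toolx yaw 1.932 w 0.012 F [-0.1 -0.5 -0.4] shift cm [-0.24  0.76 17.47]
[338.7245 259.3997] [326.8424 196.6741] [263.1641 355.8162]
```

View pics/w1.png

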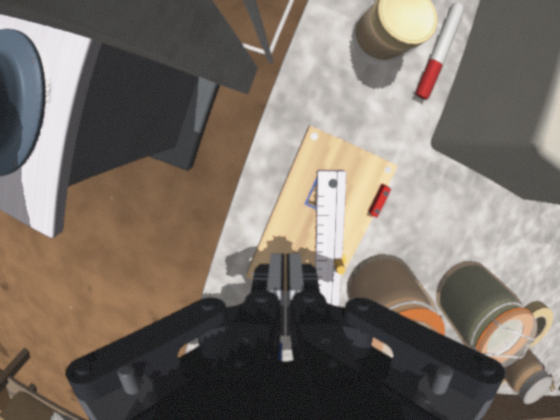

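The bar shows end-on to the tool, with its left edge at x≈317 from row 172 to 265. The socket's rim corner is at (307,206), the pin at about (342,270), and the red marker and honey jar are well clear.

Run:
```python
from h import *
import pickle
np.set_printoptions(precision=4,suppress=True)
st=pickle.load(open('st1.p','rb'))
im=cv2.imread('pics/w1.png')
P=lambda u,v,z:px2w("wrist",u,v,z,st)
for n,u,v,z in [("Ledge far",317.5,172,.032),("Ledge near",316,245,.032),("R far",345,171,.032),("rim LB",306,206,.02),("rim LT",315,180,.02),("stop",380,201,.036),("board LT",309,127,.02),("board RT",396,165,.02),("board LB",247,277,.02),("pin",341,270,.046)]: print(n,P(u,v,z))
to([.437,.025,.025]);
cv2.imwrite('pics/c3.png',cv2.resize(im[120:300,240:410],(680,720)[:2] if 0 else (566,600),interpolation=cv2.INTER_CUBIC))
```

```text
Ledge far [0.4521 0.053  0.032 ]
Ledge near [ 0.4797 -0.0184  0.032 ]
R far [0.4769 0.0638 0.032 ]
rim LB [0.4562 0.0141 0.02  ]
rim LT [0.4546 0.0428 0.02  ]
stop [0.5216 0.0496 0.036 ]
board LT [0.4294 0.0905 0.02  ]
board RT [0.5278 0.0888 0.02  ]
board LB [ 0.4252 -0.0869  0.02  ]
pin [ 0.5116 -0.0302  0.046 ]
t 1.5833 tcp [0.4351 0.025  0.2011] toolx yaw 1.932 w 0.004 F [1.4 0.2 0.4] shift cm [-0.06  0.22 17.61]
```

View pics/c3.png

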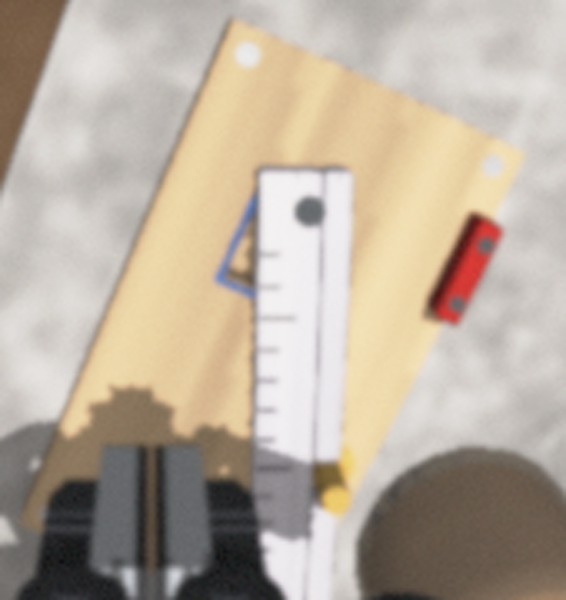

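carry_out --series "0 0 0 4 0; 0 0 0 8 0; 0 0 0 12 0; 0 0 0 15.5 0; 0 0 0 17.5 0"

```text
time_s: 2.0
ee_pos: [0.4385, 0.0251, 0.0234]
tcp_rot: [[-0.352, 0.936, -0.003], [0.936, 0.352, -0.0], [0.001, -0.002, -1.0]]
wrist_force: [0.2, -0.4, 0.1]
width: -0.004
gripper_force: 0.0
```

carry_out --series "0 0 0.5 0.1 0; 0 0 1.0 0.1 0"

```text
time_s: 2.17
ee_pos: [0.449, 0.0289, 0.0248]
tcp_rot: [[-0.352, 0.936, -0.001], [0.936, 0.352, -0.0], [0.0, -0.001, -1.0]]
wrist_force: [0.7, 0.1, -0.8]
width: 0.001
gripper_force: 0.6
```

carry_out --series "0 0.18 0.4 0 0.05; 0 0.35 0.81 0 0.1; 0 0.49 1.22 0 0.15; 0 0.61 1.65 0 0.2; 0 0.71 2.07 0 0.25"

```text
time_s: 2.58
ee_pos: [0.4679, 0.0433, 0.0276]
tcp_rot: [[-0.107, 0.994, 0.005], [0.994, 0.107, 0.001], [0.0, 0.005, -1.0]]
wrist_force: [-1.0, -0.1, -0.4]
width: -0.002
gripper_force: 0.3
```

Run:
```python
from h import *
to([.4768,.0503,.025]); snap("scene","s1.png"); im=cv2.imread("pics/s1.png")[180:300,170:330]; cv2.imwrite("pics/c4.png",cv2.resize(im,(780,585),interpolation=cv2.INTER_CUBIC))
```

```text
t 2.5833 tcp [0.4679 0.0433 0.0276] toolx yaw 1.678 w -0.002 F [-1.  -0.1 -0.4] shift cm [0.6  0.96 0.26]
```

View pics/c4.png

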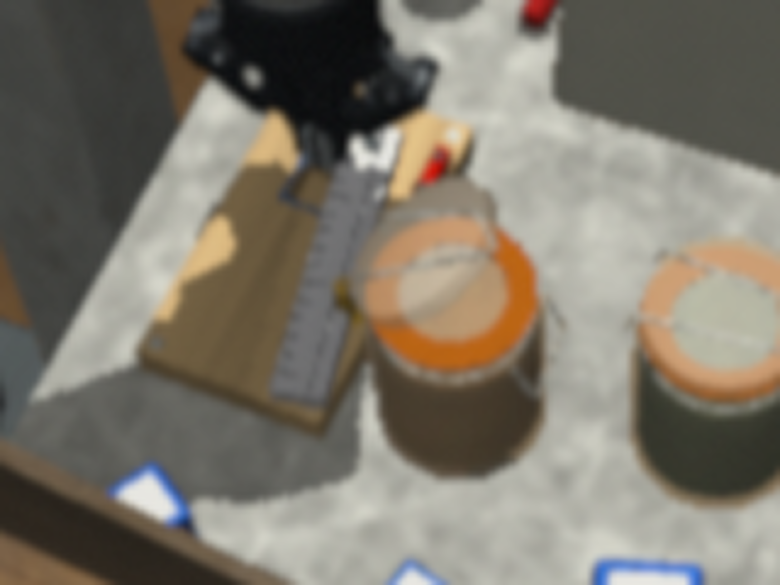

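The bar has swung most of the way, with the pin still in its notch. It ends just short of the stop at (440,165). I'll finish the push slowly and watch the force.

carry_out --series "0 0.18 0.4 0.1 0.05; 0 0.33 0.75 0.1 0.09; 0 0.43 1.05 0.1 0.13; 0 0.46 1.15 0.1 0.145"

```text
time_s: 2.97
ee_pos: [0.4783, 0.0492, 0.0261]
tcp_rot: [[0.035, 0.999, 0.004], [0.999, -0.035, 0.001], [0.001, 0.004, -1.0]]
wrist_force: [-0.1, -0.4, 0.0]
width: -0.0
gripper_force: 0.5
```

carry_out --series "0 0.02 0.07 0 0.01; 0 0.03 0.14 0 0.01"

```text
time_s: 3.13
ee_pos: [0.4782, 0.0491, 0.0255]
tcp_rot: [[0.044, 0.999, 0.002], [0.999, -0.044, 0.001], [0.001, 0.002, -1.0]]
wrist_force: [-2.7, -0.1, 7.5]
width: -0.004
gripper_force: 4.0
```

carry_out --series "0 0 0.1 0 0; 0 0 0.2 0 0; 0 0 0.2 0 0"

```text
time_s: 3.38
ee_pos: [0.4783, 0.0491, 0.0255]
tcp_rot: [[0.044, 0.999, -0.002], [0.999, -0.044, 0.0], [0.0, -0.002, -1.0]]
wrist_force: [-6.6, 1.0, 12.3]
width: 0.003
gripper_force: 6.2
```

carry_out --series "0 0 -0.5 -0.2 0; 0 0 -1.2 -0.5 0; 0 0 -1.5 -4 0; 0 0 -1.5 -8 0; 0 0 -1.5 -12 0"

```text
time_s: 3.8
ee_pos: [0.4628, 0.0492, 0.1453]
tcp_rot: [[0.044, 0.999, -0.002], [0.999, -0.044, -0.0], [-0.0, -0.002, -1.0]]
wrist_force: [1.0, 0.2, 0.1]
width: -0.001
gripper_force: 0.0
```

carry_out --series "5.5 0 0 -4 0; 5.5 -3 1 -6 0; 5.5 -7 2 -7 0"

```text
time_s: 4.05
ee_pos: [0.4829, -0.0181, 0.2186]
tcp_rot: [[0.037, 0.999, 0.009], [0.999, -0.037, 0.002], [0.002, 0.009, -1.0]]
wrist_force: [0.3, -0.3, -0.1]
width: 0.417
gripper_force: 0.0
```

Run:
```python
from h import *
import pickle
np.set_printoptions(precision=4,suppress=True)
to([.472,-.16,.2]);st=ctrl.read_state();pickle.dump(st,open('st2.p','wb'));im=snap("wrist","w2.png")
for p in ([.513,-.03,.046],[.4726,.031,.02],[.472,-.16,.058]): print(w2px("wrist",p,st))
for d in nets.find_in("wrist","plug_head"):print(d["conf"],cam2w("wrist",d["location"],st))
```

```text
t 4.05 tcp [ 0.4829 -0.0181  0.2186] toolx yaw 1.534 w 0.417 F [ 0.3 -0.3 -0.1] shift cm [-14.22  -0.58   1.82]
[313.92   199.9248]
[271.8037 138.7106]
[278.9725 315.9058]
0.95 [ 0.4723 -0.1611  0.0582]
0.63 [ 0.6987 -0.1342  0.072 ]
```

View pics/w2.png

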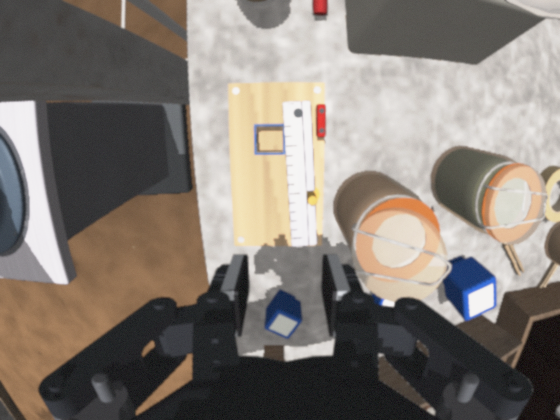

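The view shows the bar swung upright along the stop, with the socket uncovered at (269,139), the pin at (313,200), and the plug at (284,315) with a white top patch. I'll check flushness and the plug's yaw numerically.

Run:
```python
from h import *
import pickle
np.set_printoptions(precision=4,suppress=True,linewidth=200)
st=pickle.load(open('st2.p','rb'));im=cv2.imread('pics/w2.png')
def bl(p):
    u,v=w2px("wrist",p,st);return cv2.getRectSubPix(im,(1,1),(float(u),float(v)))[0,0]
for y in (.06,.05,.04,.0,-.06):
    print("y",y," ".join("%d:%s"%(round(x*1000),"/".join(map(str,bl([x,y,.032])))) for x in np.arange(.482 if y>.03 else .484,.533,.002)))
# socket rim: blue pixels
hsv=cv2.cvtColor(im,cv2.COLOR_BGR2HSV)
sub=np.zeros(im.shape[:2],bool);sub[118:162,245:286]=1
b=(hsv[...,0]>100)&(hsv[...,0]<135)&(hsv[...,1]>90)&sub;ys,xs=np.where(b)
W=np.array([px2w("wrist",x,y,.02,st)[:2] for x,y in zip(xs,ys)],np.float32);print("rim",len(W),cv2.minAreaRect(W),W.min(0),W.max(0))
sub[:]=0;sub[285:345,255:312]=1
w=(hsv[...,1]<70)&(hsv[...,2]>110)&sub
n,l,s,c=cv2.connectedComponentsWithStats(w.astype(np.uint8))
for i in range(1,n):
    if s[i,4]>60:
        ys,xs=np.where(l==i);W=np.array([px2w("wrist",x,y,.058,st)[:2] for x,y in zip(xs,ys)],np.float32);print("white",s[i],cv2.minAreaRect(W))
bb=(hsv[...,0]>100)&(hsv[...,0]<135)&(hsv[...,1]>90)&sub;ys,xs=np.where(bb);print("blue bbox",xs.min(),xs.max(),ys.min(),ys.max())
```

```text
y 0.06 482:168/214/235 484:176/208/228 486:232/234/238 488:244/245/245 490:244/245/246 492:244/244/245 494:243/243/244 496:211/210/214 498:143/140/138 500:129/126/124 502:138/136/134 504:197/195/197 506:242/242/243 508:244/245/245 510:243/244/245 512:224/226/232 514:171/209/230 516:169/215/237 518:111/141/189 520:66/72/186 522:101/100/167 524:116/115/134 526:103/103/168 528:170/174/213 530:233/235/238 532:235/237/239
y 0.05 482:168/214/235 484:172/210/231 486:230/233/238 488:244/245/245 490:244/245/245 492:244/245/245 494:244/244/245 496:244/245/246 498:244/245/246 500:244/245/246 502:244/243/245 504:221/218/222 506:242/242/244 508:244/245/246 510:244/244/245 512:235/237/240 514:184/219/236 516:169/216/237 518:97/125/175 520:55/59/210 522:59/64/233 524:58/63/229 526:69/73/215 528:164/168/205 530:205/209/215 532:207/213/216
y 0.04 482:134/166/194 484:167/162/171 486:231/223/223 488:244/244/245 490:244/245/246 492:244/245/246 494:245/245/246 496:245/245/246 498:244/245/246 500:244/245/246 502:243/244/245 504:233/232/234 506:241/240/242 508:244/245/245 510:244/244/245 512:235/235/239 51
[... 720 characters left out ...]
242/243 504:243/242/243 506:232/227/230 508:231/228/231 510:243/242/243 512:243/241/243 514:242/240/242 516:221/232/242 518:198/234/245 520:193/232/245 522:203/230/242 524:217/224/231 526:217/219/222 528:214/217/220 530:215/218/222 532:218/221/225
rim 12 ((0.4551500380039215, 0.03095124661922455), (0.028599359095096588, 0.0006474175024777651), 89.15656280517578) [0.4548 0.0166] [0.4557 0.0452]
white [ 255  285   57   60 1800] ((0.4765937328338623, -0.1611492782831192), (0.0836603119969368, 0.06693993508815765), 87.5133056640625)
white [269 314  28  22 377] ((0.47560060024261475, -0.17330797016620636), (0.025309398770332336, 0.025278784334659576), 56.937374114990234)
blue bbox 265 301 291 337
```

The rectified profile shows the bar's right edge at x≈0.513 and the stop face at x≈0.518 at y=0.05. That leaves about a 5 mm gap (bar yaw about +0.025, jig about -0.04), so the bar isn't flush yet. I'll push again nearer the free end and slightly higher, clear of the socket rim.

Run:
```python
from h import *
to([.455,.058,.15]);to([.455,.058,.0285])
```

```text
t 4.15 tcp [ 0.4828 -0.0272  0.2171] toolx yaw 1.516 w 0.589 F [-0.9 -0.5 -0.8] shift cm [ 8.38 -3.29  6.66]
t 4.15 tcp [ 0.4828 -0.0272  0.2171] toolx yaw 1.516 w 0.589 F [-0.9 -0.5 -0.8] shift cm [ 8.41 -3.38 18.81]
```

carry_out --series "0 3.5 -1 1 0; 0 7 -2.5 3 0; 0 7.55 -3 7 0; 0 7.55 -3 8 0; 0 7.55 -3 8 0"

```text
time_s: 4.57
ee_pos: [0.4514, 0.0555, 0.1317]
tcp_rot: [[0.044, 0.999, -0.007], [0.999, -0.044, -0.002], [-0.002, -0.007, -1.0]]
wrist_force: [0.4, -0.4, -0.0]
width: -0.003
gripper_force: 0.0
```

Run:
```python
from h import *
to([.455,.058,.0285])
```

```text
t 4.5667 tcp [0.4514 0.0555 0.1317] toolx yaw 1.527 w -0.003 F [ 0.4 -0.4 -0. ] shift cm [ 0.28  0.42 10.31]
```

carry_out --series "0 0 0 3.5 0; 0 0 0 7 0; 0 0 0 9.5 0; 0 0 0 10.2 0; 0 0 0 10.2 0"

```text
time_s: 4.98
ee_pos: [0.4545, 0.0548, 0.0317]
tcp_rot: [[0.047, 0.999, -0.002], [0.999, -0.047, -0.001], [-0.001, -0.002, -1.0]]
wrist_force: [0.4, 0.4, 1.7]
width: 0.002
gripper_force: 0.0
```

carry_out --series "0 0 0.5 0 0; 0 0 1 0 0; 0 0 1.5 0 0; 0 0 2 0 0; 0 0 2 0 0"

```text
time_s: 5.4
ee_pos: [0.4767, 0.0552, 0.0333]
tcp_rot: [[0.045, 0.999, 0.004], [0.999, -0.045, 0.001], [0.001, 0.004, -1.0]]
wrist_force: [0.6, 0.3, -0.4]
width: -0.004
gripper_force: 0.0
```

carry_out --series "0 0 -0.8 0 0; 0 0 -1.4 0 0; 0 0 -1.4 0.3 0; 0 0 -1.4 0.5 0; 0 0 -1.4 0.5 0"

```text
time_s: 5.82
ee_pos: [0.4597, 0.0558, 0.0267]
tcp_rot: [[0.045, 0.999, -0.001], [0.999, -0.045, -0.0], [-0.0, -0.001, -1.0]]
wrist_force: [0.8, -0.4, 0.2]
width: 0.0
gripper_force: 0.0
```

carry_out --series "0 0 0.3 0 0; 0 0 0.6 0 0; 0 0 0.9 0 0; 0 0 1.2 0 0; 0 0 1.4 0 0"

```text
time_s: 6.23
ee_pos: [0.4751, 0.0551, 0.0272]
tcp_rot: [[0.045, 0.999, 0.001], [0.999, -0.045, 0.0], [0.0, 0.001, -1.0]]
wrist_force: [0.5, 0.5, 0.3]
width: 0.002
gripper_force: 0.0
```

carry_out --series "0 0 0.2 0 0; 0 0 0.4 0 0; 0 0 0.4 0 0"

```text
time_s: 6.48
ee_pos: [0.4786, 0.055, 0.0271]
tcp_rot: [[0.045, 0.999, 0.0], [0.999, -0.045, 0.0], [0.0, 0.0, -1.0]]
wrist_force: [-0.1, -0.4, -0.4]
width: 0.001
gripper_force: 0.0
```

carry_out --series "0 0 0.1 0 0; 0 0 0.2 0 0; 0 0 0.3 0 0; 0 0 0.3 0 0"

```text
time_s: 6.82
ee_pos: [0.4813, 0.0549, 0.0271]
tcp_rot: [[0.045, 0.999, 0.0], [0.999, -0.045, 0.0], [0.0, 0.0, -1.0]]
wrist_force: [-0.7, -0.1, 0.0]
width: -0.006
gripper_force: 0.3
```

carry_out --series "0 0 0.1 0 0; 0 0 0.2 0 0; 0 0 0.3 0 0; 0 0 0.3 0 0"

```text
time_s: 7.15
ee_pos: [0.4841, 0.0547, 0.0271]
tcp_rot: [[0.045, 0.999, -0.001], [0.999, -0.045, -0.0], [-0.0, -0.001, -1.0]]
wrist_force: [-1.5, -0.3, 1.0]
width: -0.001
gripper_force: 0.7
```

carry_out --series "0 0 0.1 0 0; 0 0 0.15 0 0; 0 0 0.2 0 0; 0 0 0.2 0 0"

```text
time_s: 7.48
ee_pos: [0.4843, 0.0545, 0.0268]
tcp_rot: [[0.045, 0.999, -0.004], [0.999, -0.045, -0.0], [-0.001, -0.004, -1.0]]
wrist_force: [-4.7, 1.1, 4.0]
width: -0.002
gripper_force: 2.8
```

carry_out --series "0 0 0.05 0 0; 0 0 0.1 0 0; 0 0 0.15 0 0; 0 0 0.15 0 0"

```text
time_s: 7.82
ee_pos: [0.4844, 0.0544, 0.0265]
tcp_rot: [[0.045, 0.999, -0.007], [0.999, -0.045, -0.001], [-0.001, -0.007, -1.0]]
wrist_force: [-7.1, 1.5, 5.5]
width: 0.001
gripper_force: 4.0
```

carry_out --series "0 0 -0.2 0 0; 0 0 -0.3 0 0; 0 0 -0.4 0 0; 0 0 -0.6 0 0; 0 0 -1.0 0 0"

```text
time_s: 8.23
ee_pos: [0.4795, 0.055, 0.0276]
tcp_rot: [[0.045, 0.999, 0.003], [0.999, -0.045, 0.0], [0.001, 0.003, -1.0]]
wrist_force: [0.9, -0.8, 0.2]
width: 0.001
gripper_force: 0.0
```

carry_out --series "0 0 -1 0 0; 0 0 -1 -4 0; 0 0 -1 -8 0; 0 0 -1 -12 0; 0 0 -1 -16 0"

```text
time_s: 8.65
ee_pos: [0.4668, 0.0553, 0.1889]
tcp_rot: [[0.045, 0.999, 0.0], [0.999, -0.045, -0.0], [0.0, 0.0, -1.0]]
wrist_force: [1.0, -0.4, -0.1]
width: 0.001
gripper_force: 0.0
```

carry_out --series "5.5 -4 1 -2 0; 5.5 -8 2.5 -2 0; 5.5 -8 2.5 -2 0; 5.5 -8 2.5 -2 0"

```text
time_s: 8.98
ee_pos: [0.4893, -0.0287, 0.2077]
tcp_rot: [[0.051, 0.999, 0.002], [0.999, -0.051, -0.001], [-0.001, 0.002, -1.0]]
wrist_force: [-1.5, 0.9, -0.9]
width: 0.561
gripper_force: 0.0
```

```bash
cat > prof.py <<'E'
from h import *
import pickle,sys
np.set_printoptions(precision=4,suppress=True,linewidth=200)
to([.472,-.166,.2]);st=ctrl.read_state();pickle.dump(st,open('st3.p','wb'));im=snap("wrist","w3.png")[:,:,::-1].copy()
def bl(p):
    u,v=w2px("wrist",p,st);return cv2.getRectSubPix(im,(1,1),(float(u),float(v)))[0,0]
for y in (.06,.05,.04,.0,-.05):
    a=np.arange(.475,.53,.001);c=np.array([bl([x,y,.032]) for x in a]).astype(int)
    i=np.where(c[:,0]>205)[0];i=i[a[i]<.519]; r=np.where((c[:,2]-c[:,1]>60))[0]
    print(y,"bar",a[i[0]],a[i[-1]],"red",a[r[0]] if len(r) else None,"|"," ".join("%d:%d/%d/%d"%(round(a[j]*1e3),*c[j]) for j in range(i[-1],min(i[-1]+7,len(a)))))
E
python3 prof.py
```

```text
t 8.9833 tcp [ 0.4893 -0.0287  0.2077] toolx yaw 1.52 w 0.561 F [-1.5  0.9 -0.9] shift cm [-13.8   -1.03   0.77]
0.06 bar 0.491 0.518 red 0.52 | 518:210/208/221 519:147/145/194 520:90/90/191 521:86/86/187 522:102/102/161 523:114/113/136 524:117/116/128
0.05 bar 0.491 0.517 red 0.519 | 517:230/229/235 518:189/186/210 519:116/115/190 520:68/70/209 521:60/64/228 522:62/66/233 523:60/65/232
0.04 bar 0.49 0.517 red 0.519 | 517:219/216/225 518:160/156/190 519:95/93/181 520:79/80/186 521:93/92/170 522:110/108/146 523:114/112/131
0.0 bar 0.489 0.516 red None | 516:211/215/225 517:181/206/224 518:177/218/237 519:182/225/242 520:183/226/243 521:181/225/242 522:180/224/242
-0.05 bar 0.487 0.514 red None | 514:215/219/229 515:190/220/237 516:189/227/243 517:193/231/245 518:193/233/245 519:191/231/245 520:191/232/244
```

The bar is now flush, with no board visible between it and the stop. Bar yaw is about -0.036. Now I'll measure the plug pose and the socket.

```bash
cat > plug.py <<'E'
from h import *
import pickle,sys
np.set_printoptions(precision=4,suppress=True,linewidth=200)
def rep(st,im,tag,guess=(.4745,-.168)):
    hsv=cv2.cvtColor(im,cv2.COLOR_BGR2HSV)
    pts=np.array([w2px("wrist",[guess[0]+a,guess[1]+b,z],st) for a in(-.03,.03) for b in(-.03,.03) for z in(0,.058)])
    (u0,v0),(u1,v1)=pts.min(0).astype(int),pts.max(0).astype(int); sub=np.zeros(im.shape[:2],bool);sub[max(v0,0):v1,u0:u1]=1
    blue=((hsv[...,0]>100)&(hsv[...,0]<135)&(hsv[...,1]>90)&sub).astype(np.uint8)
    n,l,s,c=cv2.connectedComponentsWithStats(blue);blue=l==1+np.argmax(s[1:,4])
    hull=np.zeros(im.shape[:2],np.uint8);cn=cv2.convexHull(np.argwhere(blue)[:,::-1].astype(np.int32));cv2.fillConvexPoly(hull,cn,1)
    white=((hull>0)&~blue&(hsv[...,1]<90)).astype(np.uint8);n,l,s,c=cv2.connectedComponentsWithStats(white);i=1+np.argmax(s[1:,4])
    cnt=cv2.findContours((l==i).astype(np.uint8),cv2.RETR_EXTERNAL,cv2.CHAIN_APPROX_NONE)[0][0][:,0]
    W=np.array([px2w("wrist",x,y,.058,st)[:2] for x,y in cnt],np.float32);r=cv2.minAreaRect(W)
    print(tag,"white",s[i,4],r)
    # fit box model to hull
    from scipy.optimize import minimize
    def sil(p):
        m=np.zeros(im.shape[:2],np.uint8);R=np.array([[np.cos(p[2]),-np.sin(p[2])],[np.sin(p[2]),np.cos(p[2])]])
        for h,z0,z1 in((.017,.014,.058),(.012,0,.014)):
            q=[w2px("wrist",[*(np.array(p[:2])+R@[a*h,b*h]),z],st) for a in(-1,1) for b in(-1,1) for z in(z0,z1)]
            cv2.fillConvexPoly(m,cv2.convexHull((np.array(q)*16).round().astype(np.int32)),1,shift=4)
        return m
    f=lambda p:1-(sil(p)&hull).sum()/max(1,(sil(p)|hull).sum())
    best=min((minimize(f,[guess[0],guess[1],y],method="Nelder-Mead",options=dict(initial_simplex=[[guess[0],guess[1],y],[guess[0]+.005,guess[1],y],[guess[0],guess[1]+.005,y],[guess[0],guess[1],y+.1]])) for y in(-.8,-.5,-.2,.1,.4)),key=lambda r:r.fun)
    print(tag,"fit",best.x,"IoU",1-best.fun)
if __name__=="__main__":
    rep(pickle.load(open('st2.p','rb')),cv2.imread('pics/w2.png'),"w2")
    st=pickle.load(open('st3.p','rb'));im=cv2.imread('pics/w3.png');rep(st,im,"w3")
    hsv=cv2.cvtColor(im,cv2.COLOR_BGR2HSV);b=(hsv[...,0]>100)&(hsv[...,0]<135)&(hsv[...,1]>60)
    pts=np.array([w2px("wrist",[.4726+a,.031+c,.02],st) for a in(-.025,.025) for c in(-.025,.025)]).astype(int)
    sub=np.zeros_like(b);sub[pts[:,1].min():pts[:,1].max(),pts[:,0].min():pts[:,0].max()]=1;ys,xs=np.where(b&sub)
    W=np.array([px2w("wrist",x,y,.02,st)[:2] for x,y in zip(xs,ys)],np.float32);print("rim",len(W),cv2.minAreaRect(W),W.min(0),W.max(0))
    to([.474,-.168,.2])
E
python3 plug.py
```

```text
w2 white 407 ((0.4752688705921173, -0.17414608597755432), (0.02806924842298031, 0.02578454650938511), 57.60061264038086)
w2 fit [ 0.4756 -0.1739 -0.3332] IoU 0.8608282416836388
w3 white 442 ((0.4751783311367035, -0.17417263984680176), (0.028314219787716866, 0.025754960253834724), 57.07572555541992)
w3 fit [ 0.4749 -0.1743 -0.3544] IoU 0.8712745719720989
rim 121 ((0.46978244185447693, 0.030930815264582634), (0.030789300799369812, 0.03081355057656765), 88.61170959472656) [0.4543 0.0152] [0.4854 0.0467]
t 9.0333 tcp [ 0.4886 -0.0264  0.207 ] toolx yaw 1.523 w 0.635 F [ 0.5  1.9 -0.3] shift cm [-14.21  -0.78   0.7 ]
```

Plug is at about (0.475,-0.174), yaw -0.35 to -0.55. Socket is at (0.470,0.031), which agrees with the prediction from the pin. I'll hover over the plug and re-measure.

carry_out --series "7 -3.5 0 -1 0.1; 7 -7 -0.3 -1 0.2; 7 -10.5 -0.6 -1 0.3; 7 -13.5 -0.8 -1 0.4; 7 -13.5 -0.8 -1 0.4"

```text
time_s: 9.45
ee_pos: [0.4732, -0.165, 0.2166]
tcp_rot: [[0.44, 0.898, -0.001], [0.898, -0.44, -0.002], [-0.003, -0.0, -1.0]]
wrist_force: [-0.1, -1.0, 0.4]
width: 0.82
gripper_force: 0.0
```

Run:
```python
from plug import *
to([.475,-.174,.2]);st=ctrl.read_state();im=snap("wrist","w4.png")[:,:,::-1].copy();rep(st,im,"w4",(.475,-.174))
print(w2px("wrist",[.475,-.174,.058],st))
to([.475,-.174,.02])
cv2.imwrite("pics/c5.png",cv2.resize(im[200:420,130:430],(800,586)))
```

```text
t 9.45 tcp [ 0.4732 -0.165   0.2166] toolx yaw 1.116 w 0.82 F [-0.1 -1.   0.4] shift cm [-0.73  0.55  1.66]
w4 white 678 ((0.47588279843330383, -0.17324146628379822), (0.02556671015918255, 0.025460727512836456), 57.86101150512695)
w4 fit [ 0.4764 -0.1721 -0.5855] IoU 0.8804627249357326
[291.0025 199.5187]
t 9.5 tcp [ 0.474  -0.1615  0.2164] toolx yaw 1.122 w 0.819 F [0.6 0.7 0. ] shift cm [-1.06  0.66 19.64]
```

View pics/c5.png

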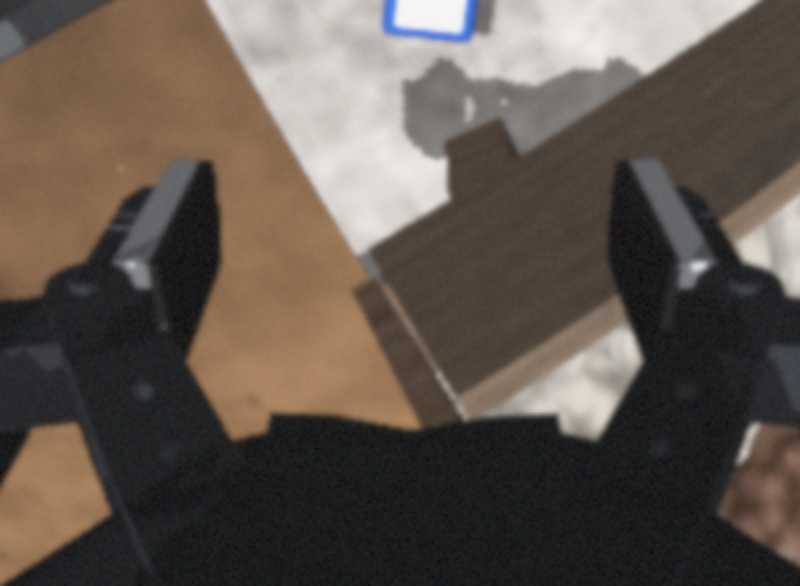

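The crop shows the plug top at (430,15) turned a few degrees from the tool, and the crate wall running along x about 45 mm to the right of the plug. There's room to descend between the fingers. I'll align and go down in stages.

carry_out --series "6 -0.5 0.35 0 0.06; 6 -0.95 0.7 2 0.11; 6 -0.95 0.7 5 0.11; 6 -0.95 0.7 8 0.11; 6 -0.95 0.7 8 0.11"

```text
time_s: 9.92
ee_pos: [0.4736, -0.1675, 0.1319]
tcp_rot: [[0.523, 0.852, -0.011], [0.852, -0.523, 0.004], [-0.002, -0.012, -1.0]]
wrist_force: [-1.2, 1.3, 0.1]
width: 0.7
gripper_force: 0.0
```

Run:
```python
from plug import *
to([.476,-.173,.014])
```

```text
t 9.9167 tcp [ 0.4736 -0.1675  0.1319] toolx yaw 1.021 w 0.7 F [-1.2  1.3  0.1] shift cm [-0.32  0.64 11.78]
```

carry_out --series "6 -0.2 0.4 1 0; 6 -0.2 0.4 1 0"

```text
time_s: 10.08
ee_pos: [0.4802, -0.1747, 0.1267]
tcp_rot: [[0.525, 0.851, -0.0], [0.851, -0.525, 0.0], [0.0, -0.001, -1.0]]
wrist_force: [0.3, 0.3, 0.9]
width: 0.701
gripper_force: 0.0
```

Run:
```python
from plug import *
to([.476,-.173,.014]);st=ctrl.read_state();im=snap("wrist","w5.png")[:,:,::-1].copy()
print(w2px("wrist",[.476,-.173,.058],st))
try: rep(st,im,"w5",(.476,-.173))
except Exception as e: print(e)
```

```text
t 10.0833 tcp [ 0.4802 -0.1747  0.1267] toolx yaw 1.018 w 0.701 F [0.3 0.3 0.9] shift cm [-0.08 -0.44 11.27]
[278.8741 225.1165]
w5 white 1239 ((0.475894033908844, -0.17312899231910706), (0.024961955845355988, 0.02509455941617489), 58.24543380737305)
w5 fit [ 0.476  -0.1729 -0.55  ] IoU 0.8787375415282392
```

carry_out --series "6 0 -0.4 2 0; 6 0 -0.4 5 0; 6 0 -0.4 8 0; 6 0 -0.4 10 0; 6 0 -0.4 11.2 0"

```text
time_s: 10.55
ee_pos: [0.4766, -0.1729, 0.0144]
tcp_rot: [[0.526, 0.85, -0.0], [0.85, -0.526, 0.001], [0.0, -0.0, -1.0]]
wrist_force: [0.2, 0.0, -0.0]
width: 0.704
gripper_force: 0.0
```

carry_out --series "6 0 0 0 0; 3 0 0 0 0; 3 0 0 0 0; 3 0 0 0 0; 3 0 0 0 0" --grip_force 35

```text
time_s: 10.97
ee_pos: [0.4778, -0.1737, 0.0168]
tcp_rot: [[0.527, 0.85, 0.004], [0.85, -0.527, -0.001], [0.001, 0.003, -1.0]]
wrist_force: [0.6, -1.0, 6.1]
width: 0.392
gripper_force: 35.4
```

carry_out --series "3 0 0 -2 0; 3 0 0 -6 0; 3 0 0 -10 0; 3 0 0 -14 0; 3 0 0 -18 0"

```text
time_s: 11.38
ee_pos: [0.4757, -0.1733, 0.1976]
tcp_rot: [[0.527, 0.85, 0.001], [0.85, -0.527, -0.0], [0.0, 0.001, -1.0]]
wrist_force: [1.6, -0.3, -1.5]
width: 0.392
gripper_force: 35.1
```

Run:
```python
from plug import *
to([.47,.031,.2])
```

```text
t 11.3833 tcp [ 0.4757 -0.1733  0.1976] toolx yaw 1.016 w 0.392 F [ 1.6 -0.3 -1.5] shift cm [ 17.07 -11.25  -0.25]
```

carry_out --series "3 2 -1.3 -1 0.11; 3 5 -3.3 -2 0.22; 3 8 -5.3 -2 0.33; 3 11 -7.3 -2 0.44; 3 14 -9.3 -2 0.55"

```text
time_s: 11.8
ee_pos: [0.471, -0.0093, 0.2161]
tcp_rot: [[0.889, 0.459, 0.002], [0.459, -0.889, 0.0], [0.002, 0.001, -1.0]]
wrist_force: [0.4, 0.8, -1.6]
width: 0.39
gripper_force: 35.2
```

Run:
```python
from plug import *
to([.47,.031,.2])
```

```text
t 11.8 tcp [ 0.471  -0.0093  0.2161] toolx yaw 0.476 w 0.39 F [ 0.4  0.8 -1.6] shift cm [ 1.76 -3.63  1.61]
```

carry_out --series "3 0.8 -1.6 0 0.12; 3 1.75 -3.6 0 0.24; 3 1.75 -3.6 2 0.36; 3 1.75 -3.6 4 0.48; 3 1.75 -3.6 6 0.515"

```text
time_s: 12.22
ee_pos: [0.4703, 0.0299, 0.1553]
tcp_rot: [[0.999, -0.036, 0.002], [-0.036, -0.999, 0.001], [0.002, -0.001, -1.0]]
wrist_force: [-0.1, 0.5, -0.2]
width: 0.393
gripper_force: 35.2
```

carry_out --series "3 0 0 1.5 0; 3 0 0 1.5 0; 3 0 0 1.5 0"

```text
time_s: 12.47
ee_pos: [0.4698, 0.0292, 0.1402]
tcp_rot: [[0.999, -0.033, -0.001], [-0.033, -0.999, -0.0], [-0.001, 0.0, -1.0]]
wrist_force: [1.0, 0.3, -0.8]
width: 0.396
gripper_force: 35.1
```

```bash
cat > sock.py <<'E'
from plug import *
to([.47,.031,.2]);st=ctrl.read_state();im=snap("wrist","w%d.png"%int(st["time_s"]*100))[:,:,::-1].copy()
hsv=cv2.cvtColor(im,cv2.COLOR_BGR2HSV)
# all blue comps
b=((hsv[...,0]>100)&(hsv[...,0]<135)&(hsv[...,1]>70)).astype(np.uint8)
n,l,s,c=cv2.connectedComponentsWithStats(b)
for i in range(1,n):
    if s[i,4]>25:
        ys,xs=np.where(l==i);W=np.array([px2w("wrist",x,y,.02,st)[:2] for x,y in zip(xs,ys)],np.float32);print(s[i],"on z.02",W.min(0),W.max(0),"angle",cv2.minAreaRect(W)[1:])
tc=np.array(st["ee_pos"])
R=np.array(st["tcp_rot"])
print("exp socket px",w2px("wrist",[.47,.031,.02],st))
for nm,dz in(("foot",-.016-0),("headbot",-.002)):
    h=.012 if nm=="foot" else .017
    print(nm,[np.round(w2px("wrist",tc+R@[a*h,bb*h,-dz-.002 if 0 else -dz],st),0) for a in(-1,1) for bb in(-1,1)])
E
python3 sock.py
```

```text
t 12.4667 tcp [0.4698 0.0292 0.1402] toolx yaw -0.033 w 0.396 F [ 1.   0.3 -0.8] shift cm [ 0.01 -0.18 -5.98]
[265 185  37  36 168] on z.02 [0.4544 0.016 ] [0.486  0.0471] angle ((0.030745528638362885, 0.030586859211325645), 88.06713104248047)
[ 239  240   93  112 6102] on z.02 [ 0.3082 -0.011 ] [0.437  0.0773] angle ((0.08722049742937088, 0.12843355536460876), 88.14036560058594)
exp socket px [283.1719 202.9776]
foot [array([264., 276.]), array([307., 276.]), array([263., 235.]), array([308., 235.])]
headbot [array([253., 297.]), array([318., 297.]), array([250., 236.]), array([321., 236.])]
```

```bash
ls -t pics | head -1
python3 - <<'E'
from plug import *
im=cv2.imread('pics/w1246.png');hsv=cv2.cvtColor(im,cv2.COLOR_BGR2HSV)
st={"tcp_rot":np.eye(3),"ee_pos":np.zeros(3)}   # tool frame
P=lambda u,v,z:px2w("wrist",u,v,z,st)
for v in range(222,262,2): print(v,[tuple(int(q) for q in im[v,u]) for u in(250,262,275,285,297,310,322)])
w=((hsv[...,1]<90)&(hsv[...,2]>90)).astype(np.uint8);w[:280]=0;w[:,:240]=0;w[:,332:]=0;w[370:]=0
n,l,s,c=cv2.connectedComponentsWithStats(w)
for i in range(1,n):
    if s[i,4]>200:
        cnt=np.argwhere(l==i)[:,::-1]
        for z in(-.039,-.041,-.043): W=np.array([P(x,y,z)[:2] for x,y in cnt],np.float32);print(s[i],z,cv2.minAreaRect(W),np.percentile(W,[2,98],axis=0).ravel())
for v in(236,238,240,242): print(v,"headbot x",P(285,v,.0028)[0],"foot x",P(285,v,.0168)[0])
E
```

```text
w1246.png
222 [(153, 197, 224), (154, 196, 225), (174, 183, 204), (167, 181, 199), (173, 184, 205), (160, 204, 230), (162, 206, 230)]
224 [(156, 198, 226), (156, 199, 227), (158, 200, 227), (159, 202, 229), (162, 205, 230), (162, 207, 231), (164, 210, 233)]
226 [(157, 201, 227), (158, 200, 229), (160, 204, 231), (162, 207, 231), (162, 207, 232), (165, 211, 233), (165, 210, 234)]
228 [(161, 206, 230), (161, 205, 230), (162, 207, 231), (163, 210, 232), (163, 209, 233), (165, 211, 234), (165, 211, 234)]
230 [(162, 207, 231), (163, 208, 232), (165, 210, 233), (164, 211, 233), (166, 213, 235), (167, 213, 235), (171, 215, 236)]
232 [(163, 207, 232), (162, 208, 232), (164, 212, 233), (168, 213, 235), (164, 212, 234), (172, 216, 237), (170, 215, 236)]
234 [(163, 209, 232), (162, 208, 232), (165, 212, 234), (168, 214, 235), (168, 214, 236), (172, 216, 237), (173, 216, 238)]
236 [(164, 211, 233), (165, 210, 234), (158, 200, 225), (160, 202, 227), (160, 201, 227), (171, 217, 237), (172, 218, 238)]
238 [(169, 215, 236), (152, 189, 219), (104, 112, 125), (106, 113, 127), (105, 112, 125), (169, 21
[... 1300 characters left out ...]
757, 0.025202952325344086), 0.05937245488166809) [-0.0145 -0.0123  0.0098  0.0118]
[ 252  294   67   52 3348] -0.041 ((-0.0009494954720139503, -0.00023368466645479202), (0.024837084114551544, 0.02471611648797989), 0.059372421354055405) [-0.0128 -0.0121  0.011   0.0115]
[ 252  294   67   52 3348] -0.043 ((0.0005353838205337524, -0.0002317521721124649), (0.02434787154197693, 0.02422928810119629), 0.059372369199991226) [-0.0111 -0.0118  0.0123  0.0113]
236 headbot x 0.0169357286360289 foot x 0.01139684712135268
238 headbot x 0.01589941934900492 foot x 0.01026071341043347
240 headbot x 0.014857963182982173 foot x 0.009118937037801464
242 headbot x 0.013811242318513217 foot x 0.007971388834831297
```

In the hand the plug sits about 1.4 mm towards tool -x and square with the tool. The socket reads (0.4702,0.0315). I'll lower to just above the mouth and check again.

carry_out --series "3 0.18 -0.2 2 0; 3 0.18 -0.2 5 0; 3 0.18 -0.2 8 0; 3 0.18 -0.2 9.4 0; 3 0.18 -0.2 9.4 0"

```text
time_s: 12.93
ee_pos: [0.4709, 0.0311, 0.0447]
tcp_rot: [[0.999, -0.033, -0.004], [-0.033, -0.999, -0.0], [-0.004, 0.001, -1.0]]
wrist_force: [-0.2, -0.1, -0.7]
width: 0.395
gripper_force: 35.1
```

carry_out --series "3 0 0 0 0; 3 0 0 0 0; 3 0 0 0 0"

```text
time_s: 13.18
ee_pos: [0.4737, 0.0314, 0.0479]
tcp_rot: [[0.999, -0.033, 0.004], [-0.033, -0.999, 0.001], [0.004, -0.001, -1.0]]
wrist_force: [0.4, 0.3, -0.5]
width: 0.394
gripper_force: 35.1
```

Run:
```python
from plug import *
to([.4716,.0313,.02]);st=ctrl.read_state();im=snap("wrist","w9.png")[:,:,::-1].copy()
stT={"tcp_rot":np.eye(3),"ee_pos":np.zeros(3)}
hsv=cv2.cvtColor(im,cv2.COLOR_BGR2HSV)
e=w2px("wrist",[.4702+.0143,.0315-.0005,.02],st);print("exp rim +x edge px",e,"foot +x edge px",w2px("wrist",[.0106,0,.0168],stT))
u=int(round(e[0]))
for v in range(int(e[1])-14,int(e[1])+44,2): print(v,[tuple(int(q) for q in im[v,uu]) for uu in(u-38,u-30,u-18,u,u+18,u+30,u+38)])
```

```text
t 13.1833 tcp [0.4737 0.0314 0.0479] toolx yaw -0.033 w 0.394 F [ 0.4  0.3 -0.5] shift cm [-0.22  0.02  2.79]
exp rim +x edge px [285.5312 229.7908] foot +x edge px [285.4898 237.4031]
215 [(235, 236, 239), (240, 241, 242), (240, 241, 243), (228, 228, 232), (150, 145, 150), (146, 143, 147), (151, 145, 151)]
217 [(228, 228, 232), (212, 212, 216), (241, 241, 243), (165, 163, 168), (147, 144, 146), (141, 135, 140), (147, 143, 146)]
219 [(166, 163, 168), (151, 149, 152), (240, 241, 243), (154, 149, 152), (147, 143, 146), (135, 132, 134), (145, 142, 145)]
221 [(150, 146, 151), (147, 143, 145), (240, 241, 243), (151, 146, 150), (148, 144, 147), (134, 131, 133), (145, 142, 145)]
223 [(149, 146, 149), (147, 142, 145), (239, 239, 241), (149, 145, 148), (145, 141, 146), (137, 133, 137), (145, 140, 145)]
225 [(143, 140, 144), (145, 141, 144), (218, 217, 221), (145, 139, 142), (146, 142, 144), (132, 128, 132), (144, 142, 145)]
227 [(115, 122, 131), (121, 123, 130), (164, 154, 154), (127, 111, 108), (136, 125, 119), (121, 119, 123), (121, 125, 133)]
229 [(85, 109, 127), (88, 104, 119), (109, 74, 
[... 1604 characters left out ...]
72, 40, 23), (66, 35, 18), (67, 36, 17), (68, 37, 20), (68, 39, 20), (53, 34, 29)]
261 [(79, 42, 25), (69, 38, 20), (68, 35, 20), (67, 38, 17), (71, 41, 24), (67, 38, 21), (62, 42, 33)]
263 [(74, 40, 18), (72, 41, 26), (71, 42, 23), (69, 40, 23), (71, 41, 25), (69, 38, 22), (63, 39, 26)]
265 [(73, 41, 17), (67, 34, 17), (73, 44, 25), (69, 40, 24), (68, 37, 20), (71, 40, 21), (70, 41, 28)]
267 [(71, 41, 24), (66, 34, 13), (68, 38, 19), (69, 40, 23), (68, 38, 20), (70, 37, 21), (68, 39, 20)]
269 [(70, 40, 28), (69, 35, 25), (71, 38, 21), (70, 38, 20), (70, 38, 21), (72, 42, 25), (71, 43, 28)]
271 [(69, 34, 17), (72, 40, 21), (70, 38, 16), (72, 41, 29), (72, 41, 29), (72, 41, 25), (68, 38, 21)]
```

Run:
```python
from plug import *
im=cv2.imread('pics/w9.png').astype(int)
d=im[...,0]-im[...,2]
print(d[229,240:330].tolist());print(d[242,240:330].tolist());print(im[236,240:330,0].tolist())
stT={"tcp_rot":np.eye(3),"ee_pos":np.zeros(3)}
for a in(-.012,.012): print("foot",w2px("wrist",[.0105,a,.0168],stT))
st=dict(ee_pos=np.array([.4737,.0314,.0479]),tcp_rot=np.array([[.999,-.033,.004],[-.033,-.999,.001],[.004,-.001,-1]]))
for a in(-.0154,-.01325,.01325,.0154): print("rim y",a,w2px("wrist",[.4702+.0143,.0315-.0005+a,.02],st))
to([.4716,.0313,.02])
```

```text
[-65, -53, -41, -39, -39, -38, -39, -41, -42, -39, -39, -39, -38, -38, -37, -37, -31, -12, 18, 45, 57, 58, 55, 54, 52, 49, 49, 49, 54, 52, 54, 54, 55, 55, 52, 54, 54, 53, 54, 55, 58, 54, 56, 55, 55, 54, 55, 55, 53, 52, 55, 52, 54, 52, 53, 51, 53, 53, 57, 56, 54, 53, 52, 49, 46, 46, 45, 47, 50, 49, 51, 51, 53, 51, 43, 17, -14, -32, -37, -37, -37, -37, -37, -40, -39, -38, -36, -38, -37, -37]
[-71, -72, -56, -44, -42, -42, -42, -42, -42, -38, -28, -5, 14, 27, 34, 42, 38, 41, 45, 49, 50, 53, 49, 45, 44, 46, 50, 47, 44, 44, 52, 45, 46, 51, 47, 43, 44, 48, 49, 48, 40, 50, 45, 45, 45, 43, 49, 46, 55, 45, 45, 54, 50, 46, 46, 44, 48, 52, 44, 42, 49, 41, 44, 47, 51, 46, 49, 43, 49, 41, 43, 47, 46, 46, 42, 37, 33, 23, 6, -18, -35, -40, -43, -44, -42, -44, -43, -45, -46, -42]
[140, 113, 94, 87, 89, 87, 90, 90, 87, 89, 88, 86, 85, 88, 90, 88, 89, 96, 102, 105, 105, 95, 83, 73, 67, 76, 84, 85, 86, 86, 84, 85, 83, 84, 82, 80, 85, 84, 87, 84, 83, 85, 89, 84, 84, 82, 84, 86, 83, 86, 82, 82, 85, 86, 83, 83, 84, 85, 83, 82, 81, 81, 78, 78, 80, 78, 77, 75, 65, 64, 70, 83, 100, 106, 105, 99, 94, 88, 92, 88, 89, 87, 90, 87, 86, 88, 91, 89, 90, 91]
foot [262.7692 237.5608]
foot [308.2084 237.5072]
rim y -0.0154 [313.0266 228.8225]
rim y -0.01325 [309.2036 228.9561]
rim y 0.01325 [261.9547 230.4568]
rim y 0.0154 [258.1447 230.5656]
t 13.2333 tcp [0.4734 0.0314 0.0477] toolx yaw -0.033 w 0.398 F [-0.6 -0.2 -0.9] shift cm [-0.19  0.01  2.77]
```

carry_out --series "3 -0.1 0.05 0 0; 3 -0.1 0.05 0.4 0; 3 -0.1 0.05 0.4 0; 3 -0.1 0.05 0.4 0; 3 -0.1 0.05 0.4 0"

```text
time_s: 13.65
ee_pos: [0.471, 0.0307, 0.0421]
tcp_rot: [[0.999, -0.033, -0.0], [-0.033, -0.999, 0.0], [-0.0, -0.0, -1.0]]
wrist_force: [-0.3, -0.3, -2.2]
width: 0.395
gripper_force: 35.1
```

Run:
```python
from plug import *
to([.4717,.0308,.02])
```

```text
t 13.65 tcp [0.471  0.0307 0.0421] toolx yaw -0.033 w 0.395 F [-0.3 -0.3 -2.2] shift cm [ 0.07 -0.01  2.21]
```

Now I'll insert slowly with a +0.07 cm x correction.

carry_out --series "3 0.06 0 0 0; 3 0.06 0 0.3 0; 3 0.06 0 0.6 0; 3 0.06 0 0.8 0; 3 0.06 0 0.9 0"

```text
time_s: 14.07
ee_pos: [0.4714, 0.0307, 0.0326]
tcp_rot: [[0.999, -0.033, -0.001], [-0.033, -0.999, -0.0], [-0.001, 0.0, -1.0]]
wrist_force: [-0.3, -1.4, -1.1]
width: 0.391
gripper_force: 35.2
```

Run:
```python
from plug import *
to([.4717,.0308,.0225])
```

```text
t 14.0667 tcp [0.4714 0.0307 0.0326] toolx yaw -0.033 w 0.391 F [-0.3 -1.4 -1.1] shift cm [ 0.03 -0.02  1.01]
```

carry_out --series "3 0 0 0.2 0; 3 0 0 0.5 0; 3 0 0 0.8 0; 3 0 0 1.0 0; 3 0 0 1.1 0"

```text
time_s: 14.48
ee_pos: [0.4716, 0.0307, 0.0228]
tcp_rot: [[0.999, -0.033, -0.001], [-0.033, -0.999, 0.0], [-0.001, -0.0, -1.0]]
wrist_force: [-5.7, -0.2, 22.0]
width: 0.394
gripper_force: 37.8
```

carry_out --series "3 0 0 0.1 0; 3 0 0 0.2 0; 3 0 0 0.3 0"

```text
time_s: 14.73
ee_pos: [0.4716, 0.0308, 0.0226]
tcp_rot: [[0.999, -0.033, -0.001], [-0.033, -0.999, 0.001], [-0.001, -0.001, -1.0]]
wrist_force: [-14.3, -1.1, 57.7]
width: 0.392
gripper_force: 42.2
```

It stopped at TCP z 0.0226, exactly the expected home height. I'll ease off, let go, and rise.

carry_out --series "3 0 0 -0.3 0; 3 0 0 -0.45 0; 5.5 0 0 -0.45 0; 5.5 0 0 -0.45 0; 5.5 0 0 -0.45 0"

```text
time_s: 15.15
ee_pos: [0.4716, 0.0307, 0.0233]
tcp_rot: [[0.999, -0.033, -0.0], [-0.033, -0.999, -0.0], [-0.0, 0.0, -1.0]]
wrist_force: [-0.0, 0.2, -0.0]
width: 0.642
gripper_force: 0.0
```

carry_out --series "5.5 0 0 0 0; 5.5 0 0 -1 0; 5.5 0 0 -3 0; 5.5 0 0 -6 0; 5.5 0 0 -10 0"

```text
time_s: 15.57
ee_pos: [0.4697, 0.0304, 0.1234]
tcp_rot: [[0.999, -0.033, -0.005], [-0.033, -0.999, -0.001], [-0.005, 0.001, -1.0]]
wrist_force: [1.0, -0.1, 0.2]
width: 0.647
gripper_force: 0.0
```

carry_out --series "5.5 0 0 -4 0; 5.5 0 0 -7 0; 5.5 0 0 -7 0; 5.5 0 0 -7 0"

```text
time_s: 15.9
ee_pos: [0.4727, 0.0309, 0.1959]
tcp_rot: [[0.999, -0.033, 0.005], [-0.033, -0.999, 0.001], [0.005, -0.001, -1.0]]
wrist_force: [0.1, -0.3, -0.1]
width: 0.644
gripper_force: 0.0
```

Run:
```python
from plug import *
to([.4702,.0312,.2]);st=ctrl.read_state();im=snap("wrist","w10.png")[:,:,::-1].copy()
for d in nets.find_in("wrist","plug_head"):print(d["conf"],cam2w("wrist",d["location"],st))
hsv=cv2.cvtColor(im,cv2.COLOR_BGR2HSV)
e=w2px("wrist",[.4702,.0312,.078-.014],st);e=w2px("wrist",[.4702,.0312,.064],st);print(e)
m=((hsv[...,1]<90)&(hsv[...,2]>90)).astype(np.uint8);n,l,s,c=cv2.connectedComponentsWithStats(m)
i=l[int(e[1]),int(e[0])];cnt=np.argwhere(l==i)[:,::-1]
if s[i,4]<6000:
    for z in(.062,.064,.068,.072): W=np.array([px2w("wrist",x,y,z,st)[:2] for x,y in cnt],np.float32);print(z,s[i],cv2.minAreaRect(W))
im=im.copy()
def bl(p):
    u,v=w2px("wrist",p,st);return cv2.getRectSubPix(im,(1,1),(float(u),float(v)))[0,0]
for y in (.06,.05,.04,.0,-.05):
    a=np.arange(.475,.53,.001);c=np.array([bl([x,y,.032]) for x in a]).astype(int)
    print(y," ".join("%d:%d/%d/%d"%(round(a[j]*1e3),*c[j]) for j in range(10,50,2)))
```

```text
t 15.9 tcp [0.4727 0.0309 0.1959] toolx yaw -0.033 w 0.644 F [ 0.1 -0.3 -0.1] shift cm [-0.25 -0.03 -0.41]
0.65 [ 0.6014 -0.162   0.0432]
0.62 [0.4745 0.0331 0.0657]
0.3 [ 0.468  -0.0064  0.0227]
[285.2725 203.1242]
0.062 [271 188  30  29 820] ((0.47052237391471863, 0.03109186328947544), (0.02566351182758808, 0.02565407194197178), 88.0723876953125)
0.064 [271 188  30  29 820] ((0.47107088565826416, 0.031072253361344337), (0.025478126481175423, 0.02546868473291397), 88.07249450683594)
0.068 [271 188  30  29 820] ((0.4721679389476776, 0.031033027917146683), (0.02510729245841503, 0.025098001584410667), 88.07246398925781)
0.072 [271 188  30  29 820] ((0.47326502203941345, 0.030993806198239326), (0.024736450985074043, 0.024727318435907364), 88.07242584228516)
0.06 485:170/216/237 487:168/214/235 489:168/213/234 491:214/228/238 493:243/244/245 495:245/245/246 497:245/245/246 499:245/245/246 501:239/240/241 503:190/189/190 505:154/152/151 507:159/156/155 509:187/183/186 511:237/236/238 513:245/245/246 515:245/245/246 517:242/241/244 519:167/165/210 521:115/113/162 523:129/125/130
0.05 485:1
[... 575 characters left out ...]
/236 519:120/119/191 521:119/117/149 523:123/121/139
0.0 485:97/122/144 487:98/120/139 489:130/136/145 491:161/157/160 493:166/160/164 495:168/162/167 497:169/164/169 499:166/162/166 501:163/158/164 503:166/160/165 505:162/158/162 507:145/142/145 509:216/216/219 511:244/245/246 513:245/245/246 515:239/238/240 517:161/166/177 519:152/192/217 521:189/229/244 523:187/229/244
-0.05 485:101/124/145 487:129/136/147 489:159/155/159 491:164/160/163 493:167/161/166 495:167/162/166 497:167/160/165 499:164/159/162 501:163/158/161 503:163/158/163 505:146/142/144 507:155/149/154 509:168/165/169 511:167/162/166 513:159/153/158 515:116/123/132 517:109/136/159 519:111/139/164 521:110/138/162 523:107/135/159
```

The plug is home (top at z≈0.064, centred on the socket), the bar is flush with the stop, and the arm is clear. Handing in.

```bash
python3 -c "
from cell import ctrl
print(ctrl.close_job())"
```

```text
the job is handed in; nothing more can be done
None
```

The guide bar lies flush against the red stop (after a second push to close a 5 mm gap), the middle-sized blue block is plugged fully home in the socket and released, and the job was handed in at about 16 s.

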